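# Put the shoe-polish tins away by size

### The arm

A 7-joint arm with a two-finger parallel gripper is mounted at the origin on the work surface. World frame = base frame: x ahead of the robot, y to its left, z up, the work surface at z = 0. Lengths are in mm, angles in rad, forces in N, time in s.
With the tool pointing down it reaches from about 400 to 875 mm from the base axis. Payload 4.4 kg.
Tool frame: the origin (TCP) lies at the very end of the fingers, on their centre line; the grasp point (between the pads) lies 19 mm behind it; z points along the fingers, y is the line along which they close (so a half turn about z gives the same grasp; the last joint's range is limited). The gripper opens to 85 mm and grips with 20 to 120 N. Pads are 22 mm wide; open, the fingers measure 114 mm over their backs; the gripper's body (76 mm by 85 mm) begins 54 mm behind the grasp point. The pads swing forward as they close: fully open they stand 13 mm farther back than shut.
Start: joints at [-1.187, 0.628, 0.038, 1.517, -0.027, 0.996, -0.02], TCP at [282.59, 585.372, 231.313] pointing down, gripper open.
Joint ranges: [-3.06, 3.06], [-0.37, 2.12], [-1.25, 1.32], [0.18, 2.47], [-1.1, 4.24], [0.23, 1.98], [-2.94, 2.94]. Speed limits (rad/s): [2.57, 2.57, 3.14, 3.14, 3.14, 3.14, 3.14].

### API

Orientations are given as [roll, pitch, yaw] about the fixed x, y, z axes, in that order (R = Rz(yaw) Ry(pitch) Rx(roll)).
In Python, from cell import read_state, get_image, camera_params, finish_job gives the robot as it stands.
- The arm moves only by the tool arm_command, never from a script. Its argument "deltas" is a list of rows, each an object of numbers: "dx", "dy", "dz": the shift along the world's x, y, z in m; "yaw": the turn about the world's z in degrees; "jaw": the opening, from 0 (shut) to 1 (fully open). A call has 1 to 20 rows; each row is the pose to reach, as a shift and turn from the pose commanded when the call began; what a row does not reach only later rows make up. A row lasts 1/10 s, in which the tool goes at most 50 mm and 8.59 degrees, less where a joint would pass 70% of its speed; a pose out of reach is approached as far as the arm can. A call with a gripper value outside its range is refused whole. The fingers move at their own pace and stop on an object; the grip force is fixed at half the most. Time passes only in rows, so rows that repeat a pose let the fingers close. It gives the time, the measured TCP pose, the force, the opening and the grip force at its end, in the units of the state.
- read_state(): the state, without advancing time (a new reading comes with each control period).
- get_image(name): name is "scene" or "top" or "wrist"; returns (picture, depth): 384x512x3 uint8, red, green, blue; 384x512 float32, mm along the optical axis (not along the pixel's ray), 0 where there is no reading.
- camera_params(name): a dict with "camera_matrix" (3x3 intrinsics, pixels), "k1" (the pictures are not rectified: a ray, as slopes to the right and down, at radius r is drawn at 1 + k1 r^2 times it, then the intrinsics apply), "extrinsics" (4x4, takes a point from camera to world coordinates). Camera axes: x right, y down, z forward; pixel columns grow to the right and rows downward; lengths in mm; the calibration is good to about 2 mm. A picture is of the moment at which its call begins: read the wrist's pose just before it. camera_params takes no time and is no camera call; for the wrist camera it gives the pose at the moment of the call.
- finish_job(): hands the job in; it is judged then, once.
The state is a dict: "clock": time; "qpos": joint angles; "qd": joint speeds; "tau": joint torques, N m; "eef_pos": TCP position; "tool_rot": TCP orientation; "force": force on the tool from outside, world axes, zero at the start; "torque": the same for the moment, N m; "width": finger opening in mm; "gripper_force": force on a finger pad.
Only numpy, scipy, OpenCV 4.12 (cv2) and the standard library are available. Lean on these libraries where they do the work, as an engineer would, in place of code of your own. Each camera call takes 0.05 s, during which the arm holds its last target. There are 200 camera calls.

### The job

Put the four round shoe-polish tins away, each in the square wooden tray made for its size: the smallest tin in the smallest tray and so on up to the largest in the largest. Each must lie flat on its tray's floor, inside the rim, lid up. Leave the square tin and the tall amber jar where they stand.

Things in the scene. Friction and masses are not known exactly. Their poses are not given: they have to be found in the camera images.
- tin_s: the smallest of four round shoe-polish tins: a plain aluminium disc with a dark seam round it and a black lid face, 31 mm in diameter, 28 mm tall, lid up, loose, under 0.15 kg. Origin: centre of its underside; z up. The four differ only in diameter (31, 42, 53, 64 mm).
- tin_m: the second smallest of four round shoe-polish tins: a plain aluminium disc with a dark seam round it and a black lid face, 42 mm in diameter, 28 mm tall, lid up, loose, under 0.15 kg. Origin: centre of its underside; z up. The four differ only in diameter (31, 42, 53, 64 mm).
- tin_l: the second largest of four round shoe-polish tins: a plain aluminium disc with a dark seam round it and a black lid face, 53 mm in diameter, 28 mm tall, lid up, loose, under 0.15 kg. Origin: centre of its underside; z up. The four differ only in diameter (31, 42, 53, 64 mm).
- tin_xl: the largest of four round shoe-polish tins: a plain aluminium disc with a dark seam round it and a black lid face, 64 mm in diameter, 28 mm tall, lid up, loose, under 0.15 kg. Origin: centre of its underside; z up. The four differ only in diameter (31, 42, 53, 64 mm).
- tray_s: the smallest of four low square open trays of light wood with a grey floor, fixed to the counter: 57 mm square outside, 49 mm inside, walls 4 mm thick, rim 10 mm above the counter, floor 4 mm above the counter. Made for the 31 mm tin. Origin: centre of its underside; x and y along its sides.
- tray_m: the second smallest of four low square open trays of light wood with a grey floor, fixed to the counter: 68 mm square outside, 60 mm inside, walls 4 mm thick, rim 10 mm above the counter, floor 4 mm above the counter. Made for the 42 mm tin. Origin: centre of its underside; x and y along its sides.
- tray_l: the second largest of four low square open trays of light wood with a grey floor, fixed to the counter: 79 mm square outside, 71 mm inside, walls 4 mm thick, rim 10 mm above the counter, floor 4 mm above the counter. Made for the 53 mm tin. Origin: centre of its underside; x and y along its sides.
- tray_xl: the largest of four low square open trays of light wood with a grey floor, fixed to the counter: 90 mm square outside, 82 mm inside, walls 4 mm thick, rim 10 mm above the counter, floor 4 mm above the counter. Made for the 64 mm tin. Origin: centre of its underside; x and y along its sides.
- square_tin: a square aluminium tin with a black lid face, 46 x 46 mm, 28 mm tall, loose; not one of the round tins, stays where it is. Origin: centre of its underside.
- cream_jar: a round amber jar of leather cream with a black cap, 52 mm in diameter, 70 mm tall (much taller than the tins), loose; stays where it is. Origin: centre of its underside.
Things that resemble listed ones, but are neither listed nor needed, are in the scene too. Leave any green look-alike of the tray_l alone.

How it is judged:
By the outcome, as a careful person would: the job done as asked, in the order asked, and still so for the second after the job is handed in, with the robot touching nothing.
It also fails if it takes over 93 s, if anything falls off the work surface, if the arm or the gripper's body presses on something with over 40 N, if the wrist force passes 120 N, or if a joint passes its speed limit or range.

## Working session

There is one attempt and no reset: what is moved stays moved. The work goes in short steps, Python scripts to look and compute and a tool call to move; the robot and the scene stay as the last step left them, time stands still between calls to the robot, and variables do not carry over. Pictures are saved under pics/ and viewed, at most 14 in all, crops included, and the job is handed in when it is done.

Besides the shell and the picture viewer there is one more tool, called after "Request:" as name(argument=value, ...), one argument or row to a line, values as JSON. arm_command: Moves the arm, as the interface text tells. Its arguments: {"type":"object","properties":{"deltas":{"type":"array"}},"required":["deltas"]}

```bash
mkdir -p pics
cat > h.py <<'E'
import numpy as np, cv2
from cell import *
def grab(n):
    p=camera_params(n); im,d=get_image(n); return im,d,p
def save(n,im,s=1.0): cv2.imwrite('pics/'+n,cv2.resize(im[:,:,::-1],None,fx=s,fy=s,interpolation=cv2.INTER_CUBIC))
def ray(p,u,v):
    K=np.array(p['camera_matrix'],float);E=np.array(p['extrinsics'],float);k=p['k1']
    x=np.array([(u-K[0,2])/K[0,0],(v-K[1,2])/K[1,1]]);y=x.copy()
    for _ in range(30): y=x/(1+k*(y@y))
    return E[:3,3],E[:3,:3]@np.array([y[0],y[1],1])
def atz(p,u,v,z):
    o,r=ray(p,u,v); return o+r*(z-o[2])/r[2]
def atd(p,d,u,v):
    o,r=ray(p,u,v); return o+r*float(d[int(round(v)),int(round(u))])
E
python3 - <<'E'
from h import *
import pickle
s=read_state();print(s['clock'],s['eef_pos'],s['tool_rot'],s['width'])
D={}
for n in('top','scene','wrist'):
    D[n]=grab(n);save(n+'0.png',D[n][0],1.5);print(n,np.array(D[n][2]['extrinsics']).round(2).tolist(),D[n][2]['k1'])
pickle.dump(D,open('d0.pkl','wb'))
E
```

```text
0.0 [282.31491751 584.82505423 230.4152567 ] [-3.13979596e+00 -1.15303085e-05  2.69181419e+00] 85.46838960860535
top [[0.0, -0.99, 0.16, 281.69], [-1.0, -0.0, 0.01, -2.77], [-0.01, -0.16, -0.99, 1121.85], [0.0, 0.0, 0.0, 1.0]] -0.06270943166065601
scene [[-0.85, 0.45, -0.27, 715.55], [0.52, 0.72, -0.45, 407.77], [-0.01, -0.53, -0.85, 792.82], [0.0, 0.0, 0.0, 1.0]] 0.028725040699411272
wrist [[0.44, 0.87, 0.25, 219.48], [0.9, -0.42, -0.12, 615.39], [-0.0, 0.27, -0.96, 371.88], [0.0, 0.0, 0.0, 1.0]] -0.1003069806428005
```

View pics/top0.png

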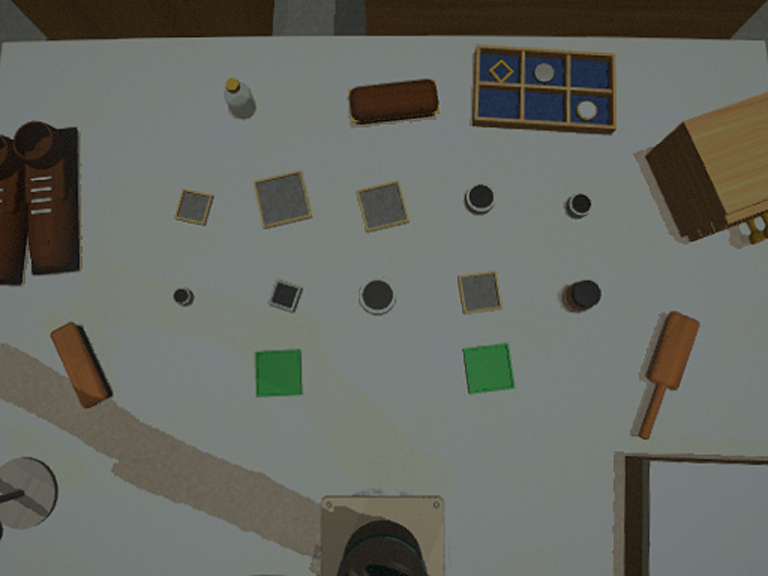

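View pics/scene0.png

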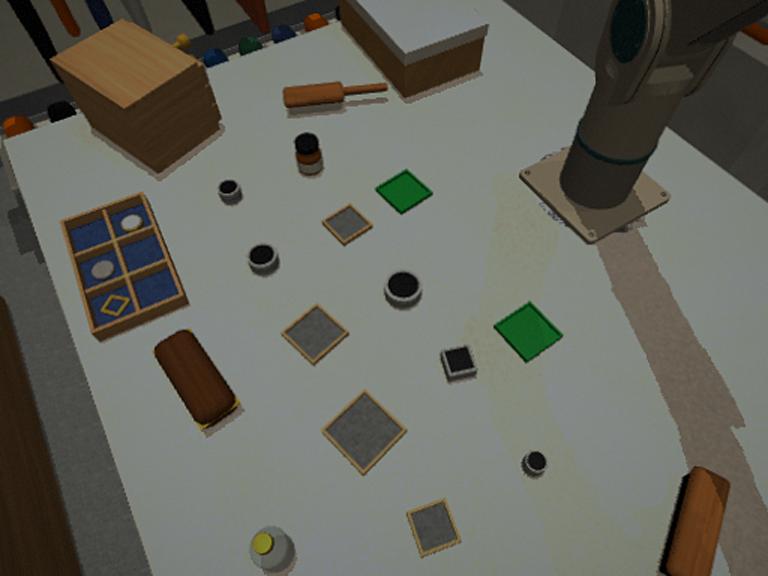

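The top view shows the trays: S at (194,207), XL (283,199), L (383,206), M (480,292). It shows the tins: S at (183,297), XL (377,295), L (480,197), M (579,204). The square tin is at (286,295), the jar at (582,295), and two green look-alikes sit lower down. The scene view agrees. Next I refine by blobs in both views and triangulate.

```bash
cat > m.py <<'E'
from h import *
import pickle
D=pickle.load(open('d0.pkl','rb'))
seeds={'tin_s':((183,297),(536,463)),'tin_m':((579,204),(229,187)),'tin_l':((480,198),(263,256)),'tin_xl':((377,295),(403,286)),
'sq':((286,296),(459,361)),'jar':((586,290),(306,143)),
'tray_s':((194,207),(433,526)),'tray_m':((480,293),(347,224)),'tray_l':((383,207),(315,334)),'tray_xl':((283,200),(364,431))}
def blob(n,seed,tol):
    im=cv2.GaussianBlur(D[n][0],(0,0),.6);u,v=[int(round(s/1.5-.17)) for s in seed]
    m=np.zeros((386,514),np.uint8)
    cv2.floodFill(im.copy(),m,(u,v),0,(tol,)*3,(tol,)*3,8|cv2.FLOODFILL_MASK_ONLY|cv2.FLOODFILL_FIXED_RANGE|(255<<8))
    m=m[1:-1,1:-1];c=max(cv2.findContours(m,cv2.RETR_EXTERNAL,cv2.CHAIN_APPROX_NONE)[0],key=cv2.contourArea)
    return c[:,0,:].astype(float)
for k,(a,b) in seeds.items():
    r=[]
    for n,s in(('top',a),('scene',b)):
        c=blob(n,s,28 if k[:4]!='tray' else 22);h=cv2.convexHull(c.astype(np.float32));M=cv2.moments(h)
        r.append((n,c,(M['m10']/M['m00'],M['m01']/M['m00'])))
    o1,d1=ray(D['top'][2],*r[0][2]);o2,d2=ray(D['scene'][2],*r[1][2])
    t=np.linalg.lstsq(np.c_[d1,-d2],o2-o1,rcond=None)[0];p,q=o1+d1*t[0],o2+d2*t[1]
    P=(p+q)/2
    out=[]
    for n,c,_ in r:
        w=np.array([atz(D[n][2],u,v,P[2])[:2] for u,v in c],np.float32)
        R=cv2.minAreaRect(w);out.append((np.round(R[0],1).tolist(),np.round(R[1],0).tolist(),round(R[2])))
    print(k,P.round(1),'gap',round(np.linalg.norm(p-q),1),'R',round(np.hypot(*P[:2])),'dep',[atd(D[n][2],D[n][1],*cc).round(1)[2] for n,_,cc in r],out)
E
python3 m.py
```

```text
tin_s [440.6 350.3  23.9] gap 1.0 R 563 dep [np.float64(30.8), np.float64(29.7)] [([439.8, 350.5], [21.0, 21.0], 0), ([440.9, 349.8], [20.0, 23.0], 59)]
tin_m [ 606.7 -355.6   24.6] gap 0.5 R 703 dep [np.float64(29.9), np.float64(25.4)] [([606.8, -354.5], [30.0, 30.0], 43), ([606.8, -355.3], [27.0, 29.0], 58)]
tin_l [ 619.5 -176.6   25.8] gap 0.7 R 644 dep [np.float64(28.9), np.float64(27.4)] [([620.3, -176.9], [39.0, 40.0], 0), ([619.6, -176.4], [35.0, 38.0], 58)]
tin_xl [442.2   6.8  24.7] gap 0.3 R 442 dep [np.float64(29.7), np.float64(29.4)] [([442.7, 6.6], [47.0, 49.0], 0), ([441.9, 6.8], [45.0, 48.0], 58)]
sq [441.9 168.4  23.9] gap 0.8 R 473 dep [np.float64(27.6), np.float64(27.5)] [([442.1, 168.6], [36.0, 35.0], 72), ([442.0, 167.7], [35.0, 35.0], 71)]
jar [ 438.2 -338.5   59.9] gap 7.1 R 554 dep [np.float64(69.2), np.float64(70.4)] [([435.7, -336.3], [46.0, 65.0], 21), ([440.5, -342.6], [58.0, 41.0], 62)]
tray_s [607.2 341.4  -3.4] gap 0.7 R 697 dep [np.float64(4.4), np.float64(3.0)] [([606.4, 342.1], [58.0, 56.0], 77), ([606.7, 341.1], [49.0, 50.0], 77)]
tray_m [ 450.5 -174.6    5.3] gap 0.4 R 483 dep [np.float64(1.0), np.float64(1.5)] [([450.6, -174.2], [61.0, 61.0], 8), ([449.8, -175.9], [57.0, 58.0], 8)]
tray_l [607.7  -1.6   5.9] gap 0.1 R 608 dep [np.float64(6.5), np.float64(4.3)] [([607.9, -1.4], [71.0, 72.0], 14), ([607.9, -3.2], [70.0, 70.0], 14)]
tray_xl [621.7 180.5   4.7] gap 0.7 R 647 dep [np.float64(6.9), np.float64(3.7)] [([621.6, 180.9], [82.0, 83.0], 14), ([621.3, 179.0], [82.0, 82.0], 13)]
```

View pics/wrist0.png

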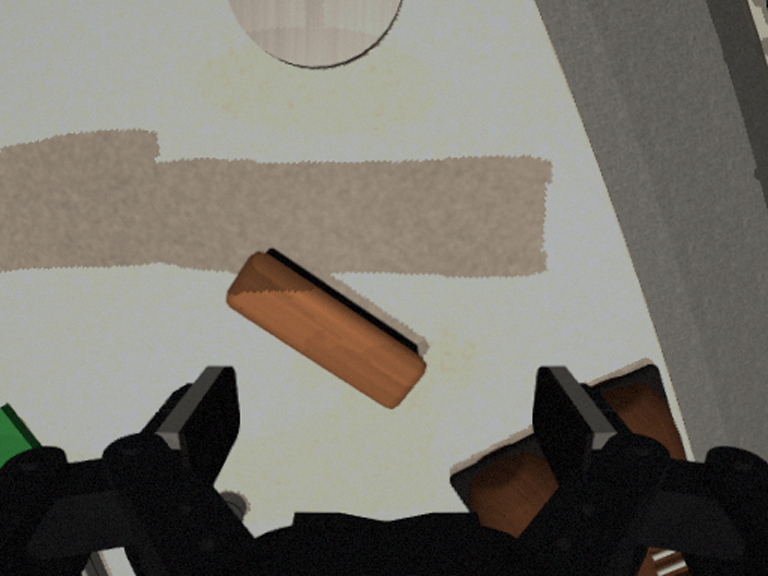

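Measurements agree: lids at about 24–26 mm (28 mm nominal), tray floors at about 5 mm, and sizes and reach are fine. The wrist view shows the open fingers with tips near (225,370) and (550,370). I'll check their height against the TCP, since the pads swing.

Run:
```python
from h import *
import pickle
im,d,p=pickle.load(open('d0.pkl','rb'))['wrist']
K=np.array(p['camera_matrix']);print(K.tolist())
for U,V in((222,375),(230,380),(215,385),(228,400),(230,430),(180,430),(550,375),(560,380),(545,400),(600,440)):
    print((U,V),atd(p,d,U/1.5-.17,V/1.5-.17).round(1))
```

```text
[[337.45351258796023, 0.0, 256.97769853389565], [0.0, 337.45351258796023, 189.86781077536284], [0.0, 0.0, 1.0]]
(222, 375) [253.7 550.4 251.7]
(230, 380) [257.  549.7 248.1]
(215, 385) [253.8 550.2 257.1]
(228, 400) [261.3 547.2 250.2]
(230, 430) [269.  543.6 251.7]
(180, 430) [253.3 549.7 278.8]
(550, 375) [291.5 628.5 251.4]
(560, 380) [291.2 629.8 256.2]
(545, 400) [297.9 624.7 251.5]
(600, 440) [293.8 630.  280.1]
```

Request:
arm_command(
  deltas=[
    {"dx": 0.158, "dy": -0.235, "dz": -0.12, "jaw": 1},
    {"dx": 0.158, "dy": -0.235, "dz": -0.12, "jaw": 1},
    {"dx": 0.158, "dy": -0.235, "dz": -0.12, "jaw": 1},
    {"dx": 0.158, "dy": -0.235, "dz": -0.12, "jaw": 1},
    {"dx": 0.158, "dy": -0.235, "dz": -0.12, "jaw": 1},
    {"dx": 0.158, "dy": -0.235, "dz": -0.12, "jaw": 1},
    {"dx": 0.158, "dy": -0.235, "dz": -0.12, "jaw": 1},
    {"dx": 0.158, "dy": -0.235, "dz": -0.12, "jaw": 1},
    {"dx": 0.158, "dy": -0.235, "dz": -0.12, "jaw": 1},
    {"dx": 0.158, "dy": -0.235, "dz": -0.12, "jaw": 1},
    {"dx": 0.158, "dy": -0.235, "dz": -0.12, "jaw": 1},
  ],
)

```text
invalid input at $.deltas[0]: expected keys dx, dy, dz, yaw, jaw
```

Run:
```python
from h import *
s=read_state();print(s['clock'],s['eef_pos'].round(1) if hasattr(s['eef_pos'],'round') else s['eef_pos'],s['qpos'])
im,d,p=grab('wrist');save('w1.png',im,1.5)
import pickle;pickle.dump((im,d,p),open('w1.pkl','wb'))
```

```text
0.15 [282.4 584.9 230.6] [-1.18679057  0.62913613  0.03843935  1.51817714 -0.02699081  0.99631389
 -0.02001901]
```

View pics/w1.png

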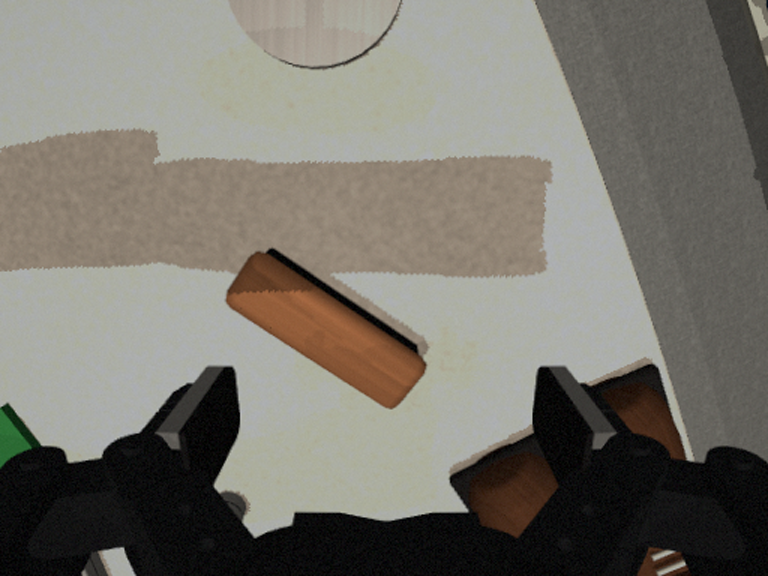

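The move was refused because every row needs a yaw key, so this picture is unchanged from wrist0. Resending with yaw.

Request:
arm_command(
  deltas=[
    {"dx": 0.158, "dy": -0.235, "dz": -0.12, "yaw": 0, "jaw": 1},
    {"dx": 0.158, "dy": -0.235, "dz": -0.12, "yaw": 0, "jaw": 1},
    {"dx": 0.158, "dy": -0.235, "dz": -0.12, "yaw": 0, "jaw": 1},
    {"dx": 0.158, "dy": -0.235, "dz": -0.12, "yaw": 0, "jaw": 1},
    {"dx": 0.158, "dy": -0.235, "dz": -0.12, "yaw": 0, "jaw": 1},
    {"dx": 0.158, "dy": -0.235, "dz": -0.12, "yaw": 0, "jaw": 1},
    {"dx": 0.158, "dy": -0.235, "dz": -0.12, "yaw": 0, "jaw": 1},
    {"dx": 0.158, "dy": -0.235, "dz": -0.12, "yaw": 0, "jaw": 1},
    {"dx": 0.158, "dy": -0.235, "dz": -0.12, "yaw": 0, "jaw": 1},
    {"dx": 0.158, "dy": -0.235, "dz": -0.12, "yaw": 0, "jaw": 1},
  ],
)

```text
clock: 1.2
eef_pos: [439.6, 352.8, 111.9]
tool_rot: [3.14, -0.001, 2.695]
force: [1.2, 0.9, -0.3]
width: 85.8
gripper_force: 0.0
```

Run:
```python
from h import *
s=read_state();print(s['clock'],s['eef_pos'])
im,d,p=grab('wrist');save('w2.png',im,1.5)
K=np.array(p['camera_matrix'],float);E=np.array(p['extrinsics'],float)
for P in([440.6,350.3,28],s['eef_pos']):
    c=E[:3,:3].T@(np.array(P)-E[:3,3]);x=c[:2]/c[2];x=x*(1+p['k1']*(x@x));print((x*K[0,0]+K[:2,2]+.17)*1.5)
print(read_state()['eef_pos'])
import pickle;pickle.dump((im,d,p),open('w2.pkl','wb'))
```

```text
1.2 [439.63421949 352.75106429 111.88982905]
[382.10773612 300.43874241]
[386.40939402 377.16105261]
[439.66803796 352.59645788 111.88110288]
```

View pics/w2.png

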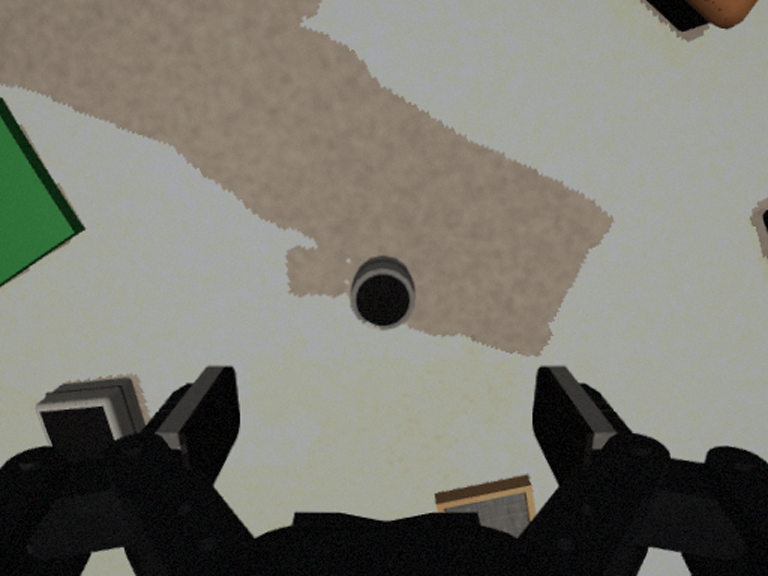

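The lid centre is at (383,300), and I predicted (382,300), so the calibration holds. Descending and grasping.

Request:
arm_command(
  deltas=[
    {"dx": 0.001, "dy": -0.002, "dz": -0.05, "yaw": 0, "jaw": 1},
    {"dx": 0.001, "dy": -0.002, "dz": -0.08, "yaw": 0, "jaw": 1},
    {"dx": 0.001, "dy": -0.002, "dz": -0.103, "yaw": 0, "jaw": 1},
    {"dx": 0.001, "dy": -0.002, "dz": -0.103, "yaw": 0, "jaw": 1},
    {"dx": 0.001, "dy": -0.002, "dz": -0.103, "yaw": 0, "jaw": 0},
    {"dx": 0.001, "dy": -0.002, "dz": -0.103, "yaw": 0, "jaw": 0},
    {"dx": 0.001, "dy": -0.002, "dz": -0.103, "yaw": 0, "jaw": 0},
    {"dx": 0.001, "dy": -0.002, "dz": -0.103, "yaw": 0, "jaw": 0},
    {"dx": 0.001, "dy": -0.002, "dz": -0.103, "yaw": 0, "jaw": 0},
    {"dx": 0.001, "dy": -0.002, "dz": -0.103, "yaw": 0, "jaw": 0},
  ],
)

```text
clock: 2.25
eef_pos: [442.3, 349.1, 9.9]
tool_rot: [3.139, 0.001, 2.692]
force: [-1.7, -0.4, 5.7]
width: 29.1
gripper_force: 58.8
```

Request:
arm_command(
  deltas=[
    {"dx": 0, "dy": 0, "dz": 0.04, "yaw": 0, "jaw": 0},
    {"dx": 0.02, "dy": -0.001, "dz": 0.06, "yaw": 0, "jaw": 0},
    {"dx": 0.06, "dy": -0.004, "dz": 0.06, "yaw": 0, "jaw": 0},
    {"dx": 0.1, "dy": -0.006, "dz": 0.06, "yaw": 0, "jaw": 0},
    {"dx": 0.14, "dy": -0.008, "dz": 0.06, "yaw": 0, "jaw": 0},
    {"dx": 0.165, "dy": -0.008, "dz": 0.06, "yaw": 0, "jaw": 0},
    {"dx": 0.165, "dy": -0.008, "dz": 0.06, "yaw": 0, "jaw": 0},
    {"dx": 0.165, "dy": -0.008, "dz": 0.06, "yaw": 0, "jaw": 0},
    {"dx": 0.165, "dy": -0.008, "dz": 0.06, "yaw": 0, "jaw": 0},
  ],
)

```text
clock: 3.15
eef_pos: [604.8, 340.9, 68.3]
tool_rot: [-3.141, -0.002, 2.693]
force: [-0.3, 0.8, -0.6]
width: 28.8
gripper_force: 59.4
```

Run:
```python
from h import *
im,d,p=grab('wrist');save('w3.png',im,1.5);s=read_state();print(s['eef_pos'],s['width'])
```

```text
[604.82133111 341.09720194  68.38452011] 29.126595243500343
```

View pics/w3.png

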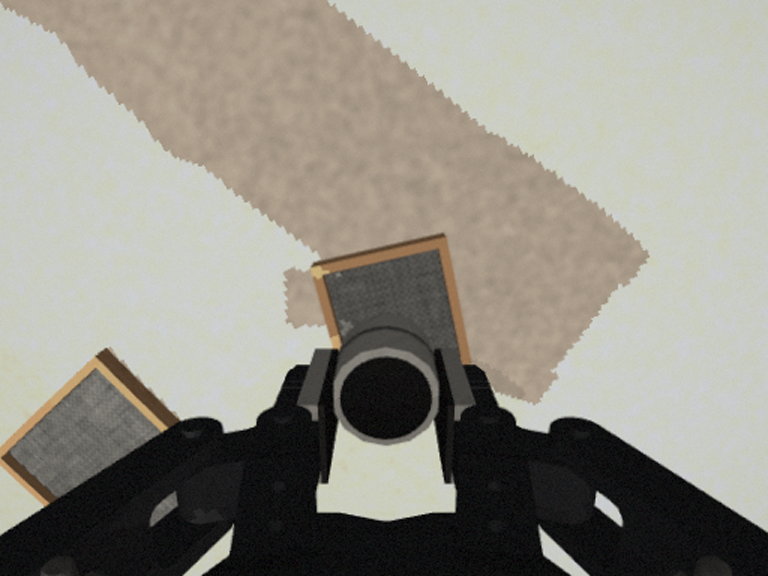

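The tin is held squarely, with its lid at (386,393), and the tray is below and ahead as expected. Lowering and releasing.

Request:
arm_command(
  deltas=[
    {"dx": 0.0015, "dy": 0, "dz": -0.03, "yaw": 0, "jaw": 0},
    {"dx": 0.0015, "dy": 0, "dz": -0.046, "yaw": 0, "jaw": 0},
    {"dx": 0.0015, "dy": 0, "dz": -0.054, "yaw": 0, "jaw": 0},
    {"dx": 0.0015, "dy": 0, "dz": -0.054, "yaw": 0, "jaw": 0},
    {"dx": 0.0015, "dy": 0, "dz": -0.054, "yaw": 0, "jaw": 0},
  ],
)

```text
clock: 3.7
eef_pos: [607.8, 340.7, 14.5]
tool_rot: [3.142, -0.0, 2.692]
force: [0.5, -0.4, 0.8]
width: 28.6
gripper_force: 59.2
```

Request:
arm_command(
  deltas=[
    {"dx": 0, "dy": 0, "dz": 0, "yaw": 0, "jaw": 0.6},
    {"dx": 0, "dy": 0, "dz": 0, "yaw": 0, "jaw": 0.8},
    {"dx": 0, "dy": 0, "dz": 0, "yaw": 0, "jaw": 1},
    {"dx": 0, "dy": 0, "dz": 0.02, "yaw": 0, "jaw": 1},
    {"dx": 0, "dy": 0, "dz": 0.06, "yaw": 0, "jaw": 1},
    {"dx": 0, "dy": 0, "dz": 0.1, "yaw": 0, "jaw": 1},
    {"dx": 0, "dy": 0, "dz": 0.1, "yaw": 0, "jaw": 1},
  ],
)

```text
clock: 4.4
eef_pos: [612.1, 342.6, 120.9]
tool_rot: [3.132, 0.006, 2.691]
force: [1.7, 0.6, 0.4]
width: 85.3
gripper_force: 0.0
```

Run:
```python
from h import *
im,d,p=grab('wrist');save('w4.png',im,1.5);s=read_state();print(s['eef_pos'],s['width'],s['clock'])
```

```text
[610.33674293 341.61729889 117.99323542] 85.35103156611132 4.45
```

View pics/w4.png

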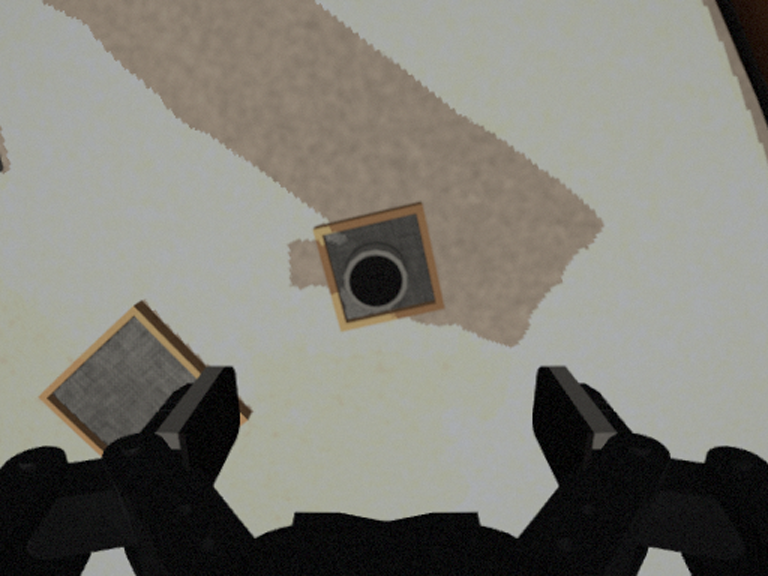

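tin_s sits flat in tray_s: lid at (375,280), tray centre at (378,267), and the offset is just parallax. On to tin_m.

Request:
arm_command(
  deltas=[
    {"dx": -0.001, "dy": -0.696, "dz": 0, "yaw": 0, "jaw": 1},
    {"dx": -0.001, "dy": -0.696, "dz": 0, "yaw": 0, "jaw": 1},
    {"dx": -0.001, "dy": -0.696, "dz": 0, "yaw": 0, "jaw": 1},
    {"dx": -0.001, "dy": -0.696, "dz": 0, "yaw": 0, "jaw": 1},
    {"dx": -0.001, "dy": -0.696, "dz": 0, "yaw": 0, "jaw": 1},
    {"dx": -0.001, "dy": -0.696, "dz": 0, "yaw": 0, "jaw": 1},
    {"dx": -0.001, "dy": -0.696, "dz": 0, "yaw": 0, "jaw": 1},
    {"dx": -0.001, "dy": -0.696, "dz": 0, "yaw": 0, "jaw": 1},
    {"dx": -0.001, "dy": -0.696, "dz": 0, "yaw": 0, "jaw": 1},
    {"dx": -0.001, "dy": -0.696, "dz": 0, "yaw": 0, "jaw": 1},
    {"dx": -0.001, "dy": -0.696, "dz": 0, "yaw": 0, "jaw": 1},
    {"dx": -0.001, "dy": -0.696, "dz": 0, "yaw": 0, "jaw": 1},
    {"dx": -0.001, "dy": -0.696, "dz": 0, "yaw": 0, "jaw": 1},
    {"dx": -0.001, "dy": -0.696, "dz": 0, "yaw": 0, "jaw": 1},
    {"dx": -0.001, "dy": -0.696, "dz": 0, "yaw": 0, "jaw": 1},
    {"dx": -0.001, "dy": -0.696, "dz": 0, "yaw": 0, "jaw": 1},
    {"dx": -0.001, "dy": -0.696, "dz": 0, "yaw": 0, "jaw": 1},
    {"dx": -0.001, "dy": -0.696, "dz": 0, "yaw": 0, "jaw": 1},
  ],
)

```text
clock: 6.25
eef_pos: [607.6, -353.0, 113.8]
tool_rot: [3.14, -0.001, 2.695]
force: [0.1, -0.2, -0.5]
width: 85.5
gripper_force: 0.0
```

```bash
cat >> h.py <<'E'
def lid(P,name):
    # compare the predicted with the seen lid centre in the wrist view
    im,d,p=grab('wrist');save(name,im,1.5);s=read_state()
    K=np.array(p['camera_matrix'],float);E=np.array(p['extrinsics'],float)
    c=E[:3,:3].T@(np.array(P)-E[:3,3]);x=c[:2]/c[2];x=x*(1+p['k1']*(x@x));q=x*K[0,0]+K[:2,2]
    g=cv2.GaussianBlur(im,(0,0),.6);m=np.zeros((386,514),np.uint8)
    cv2.floodFill(g.copy(),m,tuple(int(a) for a in q.round()),0,(28,)*3,(28,)*3,8|cv2.FLOODFILL_MASK_ONLY|cv2.FLOODFILL_FIXED_RANGE|(1<<8))
    M=cv2.moments(m[1:-1,1:-1],True);u,v=M['m10']/M['m00'],M['m01']/M['m00']
    w=atz(p,u,v,28);print('pred',q.round(1),'seen',round(u,1),round(v,1),'area',M['m00'],'world',w.round(1),'dep',atd(p,d,u,v).round(1),'eef',s['eef_pos'].round(1),'delta',(w-s['eef_pos']).round(1)[:2],s['clock'],s['qpos'].round(2))
E
python3 -c "
from h import *
lid([606.7,-355.3,28],'w5.png')"
```

```text
pred [253.7 197. ] seen 256.7 193.7 area 1717.0 world [ 605.4 -352.4   28. ] dep [ 606.1 -352.7   25.7] eef [ 607.7 -353.3  114.1] delta [-2.2  0.9] 6.3 [ 0.55  0.83 -0.11  1.45  0.1   0.87  1.53]
```

Request:
arm_command(
  deltas=[
    {"dx": -0.0015, "dy": 0, "dz": -0.05, "yaw": 0, "jaw": 1},
    {"dx": -0.0015, "dy": 0, "dz": -0.085, "yaw": 0, "jaw": 1},
    {"dx": -0.0015, "dy": 0, "dz": -0.106, "yaw": 0, "jaw": 1},
    {"dx": -0.0015, "dy": 0, "dz": -0.106, "yaw": 0, "jaw": 1},
    {"dx": -0.0015, "dy": 0, "dz": -0.106, "yaw": 0, "jaw": 0},
    {"dx": -0.0015, "dy": 0, "dz": -0.106, "yaw": 0, "jaw": 0},
    {"dx": -0.0015, "dy": 0, "dz": -0.106, "yaw": 0, "jaw": 0},
    {"dx": -0.0015, "dy": 0, "dz": -0.106, "yaw": 0, "jaw": 0},
    {"dx": -0.0015, "dy": 0, "dz": -0.106, "yaw": 0, "jaw": 0},
    {"dx": -0.0015, "dy": 0, "dz": -0.106, "yaw": 0, "jaw": 0},
  ],
)

```text
clock: 7.3
eef_pos: [607.2, -356.3, 10.7]
tool_rot: [3.142, 0.004, 2.692]
force: [0.3, 1.7, 5.3]
width: 40.0
gripper_force: 60.8
```

Request:
arm_command(
  deltas=[
    {"dx": 0, "dy": 0, "dz": 0.04, "yaw": 0, "jaw": 0},
    {"dx": -0.01, "dy": 0.012, "dz": 0.07, "yaw": 0, "jaw": 0},
    {"dx": -0.035, "dy": 0.04, "dz": 0.08, "yaw": 0, "jaw": 0},
    {"dx": -0.065, "dy": 0.075, "dz": 0.08, "yaw": 0, "jaw": 0},
    {"dx": -0.095, "dy": 0.11, "dz": 0.08, "yaw": 0, "jaw": 0},
    {"dx": -0.125, "dy": 0.145, "dz": 0.08, "yaw": 0, "jaw": 0},
    {"dx": -0.148, "dy": 0.172, "dz": 0.08, "yaw": 0, "jaw": 0},
    {"dx": -0.1567, "dy": 0.181, "dz": 0.08, "yaw": 0, "jaw": 0},
    {"dx": -0.1567, "dy": 0.181, "dz": 0.06, "yaw": 0, "jaw": 0},
    {"dx": -0.1567, "dy": 0.181, "dz": 0.06, "yaw": 0, "jaw": 0},
    {"dx": -0.1567, "dy": 0.181, "dz": 0.06, "yaw": 0, "jaw": 0},
  ],
)

```text
clock: 8.4
eef_pos: [449.7, -175.4, 68.6]
tool_rot: [-3.141, 0.001, 2.691]
force: [0.6, 0.0, -0.7]
width: 39.9
gripper_force: 60.6
```

Request:
arm_command(
  deltas=[
    {"dx": 0.0005, "dy": 0, "dz": -0.03, "yaw": 0, "jaw": 0},
    {"dx": 0.0005, "dy": 0, "dz": -0.046, "yaw": 0, "jaw": 0},
    {"dx": 0.0005, "dy": 0, "dz": -0.0535, "yaw": 0, "jaw": 0},
    {"dx": 0.0005, "dy": 0, "dz": -0.0535, "yaw": 0, "jaw": 0},
    {"dx": 0.0005, "dy": 0, "dz": -0.0535, "yaw": 0, "jaw": 0},
  ],
)

```text
clock: 8.9
eef_pos: [450.2, -175.3, 15.4]
tool_rot: [3.141, 0.002, 2.691]
force: [0.0, -0.1, -0.8]
width: 39.8
gripper_force: 60.8
```

Request:
arm_command(
  deltas=[
    {"dx": 0, "dy": 0, "dz": 0, "yaw": 0, "jaw": 0.7},
    {"dx": 0, "dy": 0, "dz": 0, "yaw": 0, "jaw": 0.9},
    {"dx": 0, "dy": 0, "dz": 0, "yaw": 0, "jaw": 1},
    {"dx": 0, "dy": 0, "dz": 0.02, "yaw": 0, "jaw": 1},
    {"dx": 0, "dy": 0, "dz": 0.06, "yaw": 0, "jaw": 1},
    {"dx": 0, "dy": 0, "dz": 0.1, "yaw": 0, "jaw": 1},
    {"dx": 0.04, "dy": 0, "dz": 0.1, "yaw": 0, "jaw": 1},
    {"dx": 0.08, "dy": -0.001, "dz": 0.1, "yaw": 0, "jaw": 1},
    {"dx": 0.12, "dy": -0.001, "dz": 0.1, "yaw": 0, "jaw": 1},
    {"dx": 0.16, "dy": -0.001, "dz": 0.1, "yaw": 0, "jaw": 1},
    {"dx": 0.169, "dy": -0.001, "dz": 0.1, "yaw": 0, "jaw": 1},
    {"dx": 0.169, "dy": -0.001, "dz": 0.1, "yaw": 0, "jaw": 1},
    {"dx": 0.169, "dy": -0.001, "dz": 0.1, "yaw": 0, "jaw": 1},
  ],
)

```text
clock: 10.2
eef_pos: [616.4, -175.8, 114.3]
tool_rot: [-3.14, -0.003, 2.691]
force: [-0.6, 0.2, 0.1]
width: 84.8
gripper_force: 0.0
```

```bash
python3 -c "
from h import *
lid([619.5,-176.6,28],'w6.png')
im,d,p=grab('scene');save('s6.png',im[50:350,100:480],2)"
```

```text
pred [258.4 201. ] seen 259.9 197.3 area 2682.0 world [ 617.5 -174.4   28. ] dep [ 617.8 -174.6   26.8] eef [ 616.2 -176.   114.5] delta [1.3 1.5] 10.25 [ 0.29  0.75 -0.09  1.64  0.09  0.75  1.27]
```

View pics/s6.png

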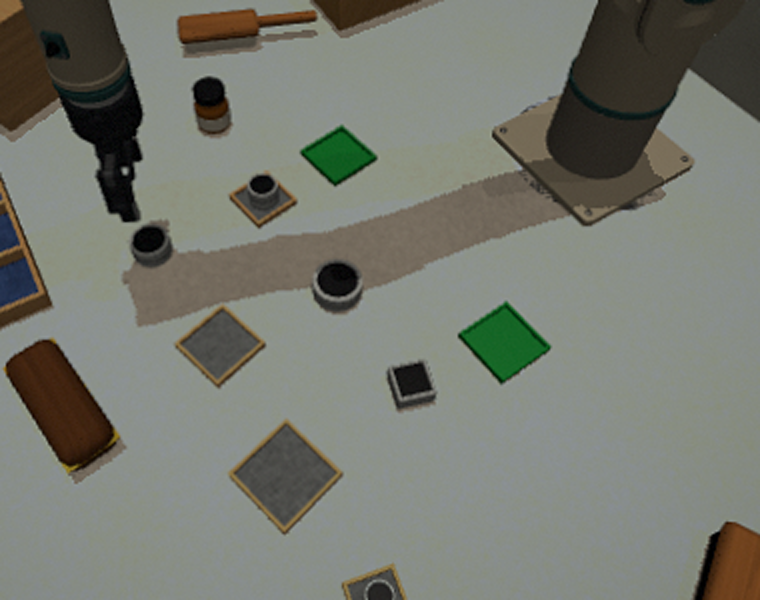

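The crop shows tin_m in tray_m at (263,190) and tin_s in its tray at (378,590), with everything else untouched. Next is tin_l.

Request:
arm_command(
  deltas=[
    {"dx": 0.002, "dy": 0.0005, "dz": -0.05, "yaw": 0, "jaw": 1},
    {"dx": 0.002, "dy": 0.0005, "dz": -0.085, "yaw": 0, "jaw": 1},
    {"dx": 0.002, "dy": 0.0005, "dz": -0.108, "yaw": 0, "jaw": 1},
    {"dx": 0.002, "dy": 0.0005, "dz": -0.108, "yaw": 0, "jaw": 1},
    {"dx": 0.002, "dy": 0.0005, "dz": -0.108, "yaw": 0, "jaw": 0},
    {"dx": 0.002, "dy": 0.0005, "dz": -0.108, "yaw": 0, "jaw": 0},
    {"dx": 0.002, "dy": 0.0005, "dz": -0.108, "yaw": 0, "jaw": 0},
    {"dx": 0.002, "dy": 0.0005, "dz": -0.108, "yaw": 0, "jaw": 0},
    {"dx": 0.002, "dy": 0.0005, "dz": -0.108, "yaw": 0, "jaw": 0},
  ],
)

```text
clock: 11.2
eef_pos: [621.9, -175.7, 9.4]
tool_rot: [3.141, 0.004, 2.691]
force: [-1.3, -1.1, 6.3]
width: 50.7
gripper_force: 62.8
```

Request:
arm_command(
  deltas=[
    {"dx": 0, "dy": 0, "dz": 0.04, "yaw": 0, "jaw": 0},
    {"dx": -0.001, "dy": 0.015, "dz": 0.07, "yaw": 0, "jaw": 0},
    {"dx": -0.004, "dy": 0.05, "dz": 0.08, "yaw": 0, "jaw": 0},
    {"dx": -0.007, "dy": 0.09, "dz": 0.08, "yaw": 0, "jaw": 0},
    {"dx": -0.01, "dy": 0.13, "dz": 0.08, "yaw": 0, "jaw": 0},
    {"dx": -0.013, "dy": 0.162, "dz": 0.08, "yaw": 0, "jaw": 0},
    {"dx": -0.013, "dy": 0.174, "dz": 0.08, "yaw": 0, "jaw": 0},
    {"dx": -0.013, "dy": 0.174, "dz": 0.06, "yaw": 0, "jaw": 0},
    {"dx": -0.013, "dy": 0.174, "dz": 0.06, "yaw": 0, "jaw": 0},
    {"dx": -0.013, "dy": 0.174, "dz": 0.06, "yaw": 0, "jaw": 0},
  ],
)

```text
clock: 12.2
eef_pos: [607.4, -2.6, 67.2]
tool_rot: [-3.141, 0.0, 2.69]
force: [0.9, 0.1, -1.1]
width: 51.3
gripper_force: 62.8
```

```bash
python3 -c "
from h import *
im,d,p=grab('wrist');save('w7.png',im,1.5);s=read_state();print(s['eef_pos'],s['width'])"
```

```text
[607.78687231  -2.66006377  67.46604061] 50.78210818621073
```

View pics/w7.png

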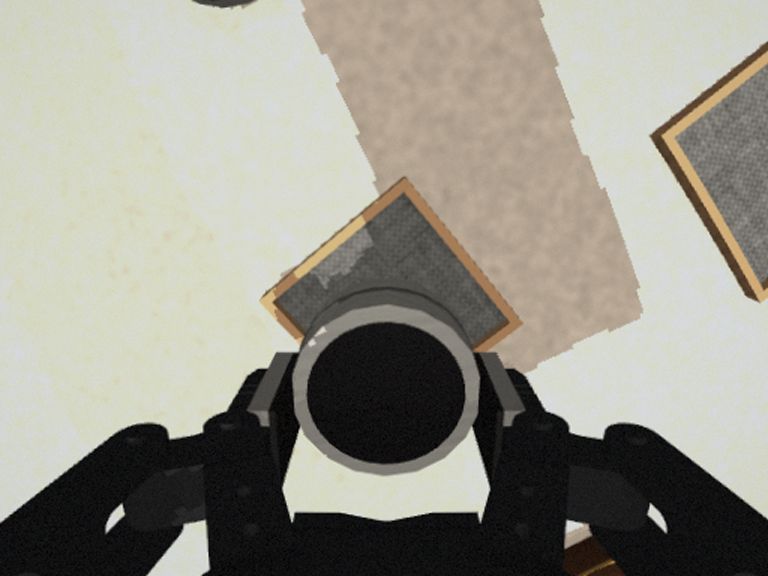

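tin_l is held level, with its lid at (386,392) and the tray centred below. Lowering, releasing, then going to tin_xl.

Request:
arm_command(
  deltas=[
    {"dx": 0, "dy": 0.0005, "dz": -0.03, "yaw": 0, "jaw": 0},
    {"dx": 0, "dy": 0.0005, "dz": -0.046, "yaw": 0, "jaw": 0},
    {"dx": 0, "dy": 0.0005, "dz": -0.0535, "yaw": 0, "jaw": 0},
    {"dx": 0, "dy": 0.0005, "dz": -0.0535, "yaw": 0, "jaw": 0},
    {"dx": 0, "dy": 0.0005, "dz": -0.0535, "yaw": 0, "jaw": 0},
  ],
)

```text
clock: 12.75
eef_pos: [607.8, -1.1, 13.7]
tool_rot: [3.141, 0.001, 2.691]
force: [0.9, -0.2, -0.6]
width: 50.8
gripper_force: 64.7
```

Request:
arm_command(
  deltas=[
    {"dx": 0, "dy": 0, "dz": 0, "yaw": 0, "jaw": 0.8},
    {"dx": 0, "dy": 0, "dz": 0, "yaw": 0, "jaw": 1},
    {"dx": 0, "dy": 0, "dz": 0, "yaw": 0, "jaw": 1},
    {"dx": 0, "dy": 0, "dz": 0.02, "yaw": 0, "jaw": 1},
    {"dx": 0, "dy": 0, "dz": 0.06, "yaw": 0, "jaw": 1},
    {"dx": 0, "dy": 0, "dz": 0.1, "yaw": 0, "jaw": 1},
    {"dx": -0.04, "dy": 0.002, "dz": 0.1, "yaw": 0, "jaw": 1},
    {"dx": -0.08, "dy": 0.004, "dz": 0.1, "yaw": 0, "jaw": 1},
    {"dx": -0.12, "dy": 0.006, "dz": 0.1, "yaw": 0, "jaw": 1},
    {"dx": -0.155, "dy": 0.009, "dz": 0.1, "yaw": 0, "jaw": 1},
    {"dx": -0.166, "dy": 0.009, "dz": 0.1, "yaw": 0, "jaw": 1},
    {"dx": -0.166, "dy": 0.009, "dz": 0.1, "yaw": 0, "jaw": 1},
    {"dx": -0.166, "dy": 0.009, "dz": 0.1, "yaw": 0, "jaw": 1},
  ],
)

```text
clock: 14.05
eef_pos: [443.5, 8.5, 113.7]
tool_rot: [3.14, 0.002, 2.692]
force: [0.3, 0.2, 0.8]
width: 85.5
gripper_force: 0.0
```

```bash
python3 -c "
from h import *
lid([442.2,6.8,28],'w8.png')"
```

```text
pred [254.3 195.8] seen 256.8 193.7 area 3875.0 world [441.6   9.1  28. ] dep [441.9   8.9  26.8] eef [443.8   8.5 113.5] delta [-2.2  0.6] 14.1 [-0.05  0.55 -0.05  2.19  0.07  0.41  0.97]
```

Request:
arm_command(
  deltas=[
    {"dx": -0.002, "dy": 0, "dz": -0.05, "yaw": 0, "jaw": 1},
    {"dx": -0.002, "dy": 0, "dz": -0.08, "yaw": 0, "jaw": 1},
    {"dx": -0.002, "dy": 0, "dz": -0.095, "yaw": 0, "jaw": 1},
    {"dx": -0.002, "dy": 0, "dz": -0.1085, "yaw": 0, "jaw": 1},
    {"dx": -0.002, "dy": 0, "dz": -0.1085, "yaw": 0, "jaw": 1},
    {"dx": -0.002, "dy": 0, "dz": -0.1085, "yaw": 0, "jaw": 0},
    {"dx": -0.002, "dy": 0, "dz": -0.1085, "yaw": 0, "jaw": 0},
    {"dx": -0.002, "dy": 0, "dz": -0.1085, "yaw": 0, "jaw": 0},
    {"dx": -0.002, "dy": 0, "dz": -0.1085, "yaw": 0, "jaw": 0},
    {"dx": -0.002, "dy": 0, "dz": -0.1085, "yaw": 0, "jaw": 0},
  ],
)

```text
clock: 15.1
eef_pos: [439.9, 8.4, 5.2]
tool_rot: [3.142, 0.001, 2.692]
force: [-0.1, -1.3, -0.8]
width: 62.0
gripper_force: 65.2
```

Request:
arm_command(
  deltas=[
    {"dx": 0, "dy": 0, "dz": 0.04, "yaw": 0, "jaw": 0},
    {"dx": 0.012, "dy": 0.011, "dz": 0.07, "yaw": 0, "jaw": 0},
    {"dx": 0.035, "dy": 0.033, "dz": 0.08, "yaw": 0, "jaw": 0},
    {"dx": 0.065, "dy": 0.062, "dz": 0.08, "yaw": 0, "jaw": 0},
    {"dx": 0.095, "dy": 0.09, "dz": 0.08, "yaw": 0, "jaw": 0},
    {"dx": 0.125, "dy": 0.119, "dz": 0.08, "yaw": 0, "jaw": 0},
    {"dx": 0.155, "dy": 0.148, "dz": 0.08, "yaw": 0, "jaw": 0},
    {"dx": 0.175, "dy": 0.167, "dz": 0.08, "yaw": 0, "jaw": 0},
    {"dx": 0.1805, "dy": 0.172, "dz": 0.07, "yaw": 0, "jaw": 0},
    {"dx": 0.1805, "dy": 0.172, "dz": 0.06, "yaw": 0, "jaw": 0},
    {"dx": 0.1805, "dy": 0.172, "dz": 0.06, "yaw": 0, "jaw": 0},
    {"dx": 0.1805, "dy": 0.172, "dz": 0.06, "yaw": 0, "jaw": 0},
  ],
)

```text
clock: 16.3
eef_pos: [618.4, 178.3, 64.0]
tool_rot: [-3.138, -0.001, 2.691]
force: [0.7, -0.7, -0.5]
width: 62.2
gripper_force: 65.9
```

```bash
python3 -c "
from h import *
im,d,p=grab('wrist');save('w9.png',im,1.5);s=read_state();print(s['eef_pos'],s['width'])"
```

```text
[618.99441624 178.74511344  64.56634875] 62.212998510111284
```

View pics/w9.png

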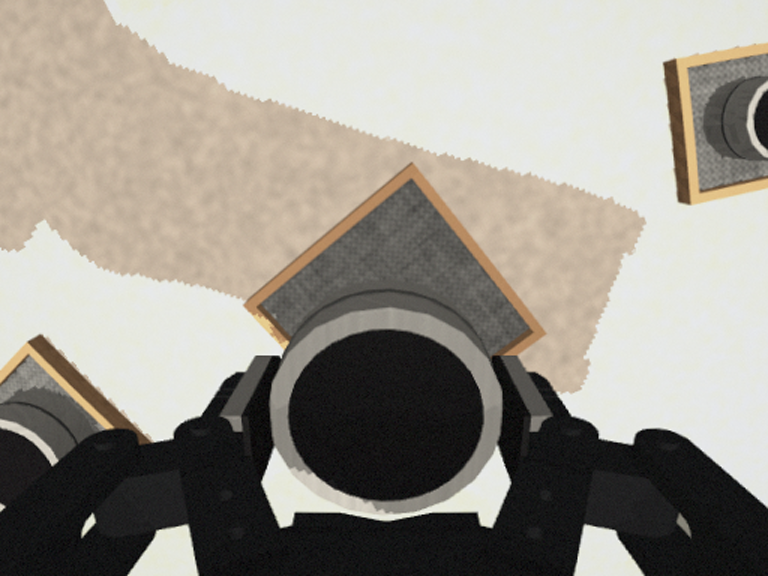

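tin_xl is held level, with its lid at (386,412) and the tray beneath. Lowering and releasing.

Request:
arm_command(
  deltas=[
    {"dx": 0.002, "dy": 0.001, "dz": -0.03, "yaw": 0, "jaw": 0},
    {"dx": 0.002, "dy": 0.001, "dz": -0.046, "yaw": 0, "jaw": 0},
    {"dx": 0.002, "dy": 0.001, "dz": -0.055, "yaw": 0, "jaw": 0},
    {"dx": 0.002, "dy": 0.001, "dz": -0.055, "yaw": 0, "jaw": 0},
    {"dx": 0.002, "dy": 0.001, "dz": -0.055, "yaw": 0, "jaw": 0},
    {"dx": 0.002, "dy": 0.001, "dz": -0.055, "yaw": 0, "jaw": 0},
  ],
)

```text
clock: 16.95
eef_pos: [622.1, 181.5, 10.2]
tool_rot: [3.141, 0.0, 2.692]
force: [-0.4, -0.2, -0.9]
width: 62.3
gripper_force: 68.0
```

Request:
arm_command(
  deltas=[
    {"dx": 0, "dy": 0, "dz": 0, "yaw": 0, "jaw": 0.9},
    {"dx": 0, "dy": 0, "dz": 0, "yaw": 0, "jaw": 1},
    {"dx": 0, "dy": 0, "dz": 0, "yaw": 0, "jaw": 1},
    {"dx": 0, "dy": 0, "dz": 0.02, "yaw": 0, "jaw": 1},
    {"dx": 0, "dy": 0, "dz": 0.06, "yaw": 0, "jaw": 1},
    {"dx": 0, "dy": 0, "dz": 0.1, "yaw": 0, "jaw": 1},
    {"dx": -0.04, "dy": 0.04, "dz": 0.14, "yaw": 0, "jaw": 1},
    {"dx": -0.07, "dy": 0.07, "dz": 0.17, "yaw": 0, "jaw": 1},
    {"dx": -0.1, "dy": 0.1, "dz": 0.2, "yaw": 0, "jaw": 1},
    {"dx": -0.13, "dy": 0.13, "dz": 0.2, "yaw": 0, "jaw": 1},
    {"dx": -0.16, "dy": 0.16, "dz": 0.2, "yaw": 0, "jaw": 1},
    {"dx": -0.2, "dy": 0.2, "dz": 0.2, "yaw": 0, "jaw": 1},
    {"dx": -0.24, "dy": 0.24, "dz": 0.2, "yaw": 0, "jaw": 1},
    {"dx": -0.28, "dy": 0.3, "dz": 0.2, "yaw": 0, "jaw": 1},
    {"dx": -0.31, "dy": 0.34, "dz": 0.2, "yaw": 0, "jaw": 1},
    {"dx": -0.33, "dy": 0.38, "dz": 0.2, "yaw": 0, "jaw": 1},
    {"dx": -0.33, "dy": 0.38, "dz": 0.2, "yaw": 0, "jaw": 1},
    {"dx": -0.33, "dy": 0.38, "dz": 0.2, "yaw": 0, "jaw": 1},
  ],
)

```text
clock: 18.75
eef_pos: [285.7, 566.5, 210.4]
tool_rot: [3.139, -0.005, 2.7]
force: [-0.7, -1.0, 0.2]
width: 85.1
gripper_force: 0.0
```

Run:
```python
from h import *
im,d,p=grab('top');save('t9.png',im[100:250,90:420],2.4)
for n,a in dict(s=(606.5,341.5),m=(450.5,-174.8),l=(607.8,-1.8),xl=(621.5,180.3)).items():
    K=np.array(p['camera_matrix'],float);E=np.array(p['extrinsics'],float)
    c=E[:3,:3].T@(np.array([*a,32])-E[:3,3]);x=c[:2]/c[2];x=x*(1+p['k1']*(x@x));q=x*K[0,0]+K[:2,2]
    g=cv2.GaussianBlur(im,(0,0),.6);m=np.zeros((386,514),np.uint8)
    cv2.floodFill(g.copy(),m,tuple(int(t) for t in q.round()),0,(28,)*3,(28,)*3,8|cv2.FLOODFILL_MASK_ONLY|cv2.FLOODFILL_FIXED_RANGE|(1<<8))
    M=cv2.moments(m[1:-1,1:-1],True);w=atz(p,M['m10']/M['m00'],M['m01']/M['m00'],32)
    ii=m[1:-1,1:-1].nonzero();P=np.array([atd(p,d,u,v)[2] for v,u in zip(*ii)])
    print(n,M['m00'],'lid-tray',(w[:2]-a).round(1),'z',np.median(P).round(1))
```

```text
s 65.0 lid-tray [-1.3 -1.9] z 31.4
m 126.0 lid-tray [-3.2 -0.9] z 32.1
l 185.0 lid-tray [-3.9  0.6] z 32.0
xl 265.0 lid-tray [ 1.4 -1.5] z 32.0
```

View pics/t9.png

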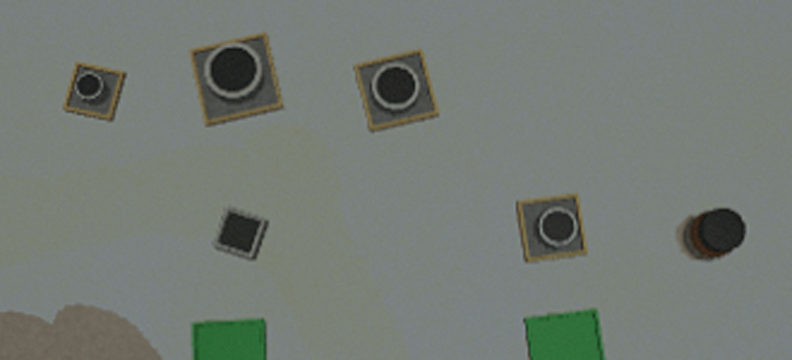

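All four tins lie within 4 mm of their tray centres, with lids at 32 mm (4 + 28, so flat on the floor). The square tin at (240,233) and the jar at (720,232) are untouched.

```bash
python3 -c "
from cell import *
print(finish_job())"
```

```text
the job is handed in; nothing more can be done
None
```

All four round tins lie flat, lid up, in their matching trays, placed smallest to largest; the square tin and amber jar were left alone, and the job was handed in at about 19 s of the 93 s.

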